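# Re-arm the stirrer and set its speed selector to the fourth click

### The job

The bench stirrer has tripped. With a fingertip, push the pointer of its speed selector round anticlockwise all the way back to off (the red dot) so that it re-arms, let it rest there a moment, then push it clockwise exactly four clicks, to the fourth white tick after the red dot, and take the hand away. Push gently, do not pinch the selector, and leave the things standing on and around the stirrer where they are.

Things in the scene. Friction and masses are not known exactly. Their poses are not given: they have to be found in the camera images.
- selector (a joint): speed selector's angle, rad: 0 at off (pointer at the red dot), growing clockwise seen from above, one click every 0.5236 (30 degrees), fourth click 2.094, eighth and last 4.189, firm stops just beyond both ends. Each click holds it; pushed past half-way between two clicks (about 2 N at the arm) it jumps to the next by itself, ahead of the finger
- dial_centre (a point): point on the selector's upright axis at the surface of the level black round dial (128 mm across), 62 mm above the bench. x points to the stirrer's plate, z up. Seen from above the pointer stands 120 degrees anticlockwise of x at off, along x at the fourth click, 120 degrees clockwise of x at the eighth. Red dot and eight white ticks (ever longer) lie on the dial 56 mm from the axis
- pointer (a point): point on the grey pointer arm of the selector, half-way up it, 38 mm from the axis. The arm is a bar 12 mm wide with a white line on top, from a round hub of 15 mm radius out to 48 mm from the axis; its side faces stand 3 to 27 mm above the dial. x points outward along the arm, z up
- stirrer: bench stirrer, a white box 290 x 164 x 60 mm fixed to the bench, the dial on top of its end near the robot, a round white plate (136 mm across, top 78 mm above the bench) 142 mm farther along x. Origin on the bench below the dial's centre, axes as dial_centre's
- beaker_b: clear glass beaker with two glass tubes in it, 118 mm across, 148 mm high (tubes about 200 mm), fixed on the bench to the left of the stirrer; not part of the job, an obstacle only; origin at the centre of its underside
- petri_dish: empty clear petri dish, 90 mm across, 18 mm high, standing on the stirrer's round white plate; origin at the centre of its underside
- dropper_bottle: small brown dropper bottle with a red rubber top, 30 mm across, 111 mm high; origin at the centre of its underside
- rubber_bulb: orange pipette bulb, 47 mm across, 63 mm high; origin at the centre of its underside
- powder_jar: white jar with a red cap, 60 mm across, 60 mm high; origin at the centre of its underside
- tape_roll: roll of beige tape lying flat, 55 mm across, 18 mm high; origin at the centre of its underside
- slide_box: blue and white box of slides, 31 x 81 x 52 mm; origin at the centre of its underside

How it is judged (in metres and radians):
On the way:
1. the selector rests at off (within 0.12 rad of the red dot) (value of joint selector below 0.12 rad and velocity of joint selector between -0.3 and 0.3 rad/s), for 0.2 s.
At the end, for the whole second after the job is handed in: the selector rests in its fourth click (joint 2.094 within 0.12 rad), and every loose thing stands within 20 mm of where it was (value of joint selector between 1.974 and 2.214 rad and velocity of joint selector between -0.1 and 0.1 rad/s and distance of each of petri_dish, dropper_bottle, rubber_bulb, powder_jar, tape_roll, slide_box from where it was at the start of the episode below 0.02 m); the robot touches nothing.
It fails at once if the selector is pinched or forced: more than 25 N between the fingers and it (contact force between the fingers and selector above 25 N).
It fails at once if a loose thing is pushed, lifted or carried more than 20 mm (distance of any of petri_dish, dropper_bottle, rubber_bulb, powder_jar, tape_roll, slide_box from where it was at the start of the episode above 0.02 m).
It also fails if it takes over 51 s, if anything falls off the work surface, if the arm or the gripper's body presses on something with over 40 N, if the wrist force passes 120 N, or if a joint passes its speed limit or range.

### The arm

A 6-joint arm with a two-finger parallel gripper is mounted at the origin on a cart in front of the work surface, level with it; the furniture and walls round the work are solid. World frame = base frame: x ahead of the robot, y to its left, z up, the work surface at z = 0. Lengths are in mm, angles in rad, forces in N, time in s.
With the tool pointing down it reaches from about 350 to 875 mm from the base axis. Payload 4.2 kg.
Tool frame: the origin (TCP) lies on the mounting face of the last link; the fingertips stand 173 mm ahead of it and the grasp point (between the pads) lies grip_point_offset ahead of it (grip_point_offset is the distance from the TCP to the grasp point, in mm); z points along the fingers, y is the line along which they close (so a half turn about z gives the same grasp; the last joint's range is limited). The gripper opens to 85 mm and grips with 20 to 120 N. Pads are 22 mm wide; open, the fingers measure 114 mm over their backs; the gripper's body (76 mm by 85 mm) begins 54 mm behind the grasp point. The pads swing forward as they close: fully open they stand 13 mm farther back than shut.
Start: joints at [-0.866, 0.385, 0.008, 0, -1.194, -0.259], TCP at [269.5, -563.888, 404.712] pointing down, gripper open.
Joint ranges: [-3.14, 3.14], [-1.21, 2.06], [-1.07, 1.41], [-3.16, 2.05], [-2.99, -0.16], [-3.1, 3.1]. Speed limits (rad/s): [2.79, 2.79, 3.14, 3.14, 3.14, 3.14].

### API

Orientations are given as a unit quaternion [x, y, z, w].
In Python, from bench import read_state, get_image, job_done, recognise, place_of, grip_point_offset gives the robot as it stands. The module is installed in compiled form; this text tells all that it offers.
- The arm moves only by the tool carry_out, never from a script. Its arguments are lists of equal length, an entry for each row: "slide": the shift along the tool's x, y, z in m, a list of three; "roll": the turn about the tool's z in degrees; "claw": the finger opening in m, from 0 to 0.0854. A call has 1 to 8 rows; each row is the pose to reach, as a shift and turn from the pose commanded when the call began, along the tool's axes at that moment; what a row does not reach only later rows make up. A row lasts 1/8 s, in which the tool goes at most 62.5 mm and 10.7 degrees, less where a joint would pass 70% of its speed; a pose out of reach is approached as far as the arm can. A call with a gripper value outside its range is refused whole. The fingers move at their own pace and stop on an object; the grip force is fixed at half the most. Time passes only in rows, so rows that repeat a pose let the fingers close. It gives the time, the measured TCP pose, the force, the opening and the grip force at its end, in the units of the state.
- read_state(): the state, without advancing time (a new reading comes with each control period).
- get_image(name): name is "scene" or "side" or "wrist"; returns a dict with "img" (420x560x3 uint8, red, green, blue), "z_map" (420x560 float32, mm along the optical axis (not along the pixel's ray), 0 where there is no reading), "mtx" (3x3 intrinsics, pixels), "k1" (the pictures are not rectified: a ray, as slopes to the right and down, at radius r is drawn at 1 + k1 r^2 times it, then the intrinsics apply), "world_from_camera" (4x4, takes a point from camera to world coordinates); the wrist camera has in their place "T_tool_cam" (4x4, takes a point from camera to tool coordinates, whose origin is the TCP and whose axes are the flange's). Camera axes: x right, y up, looking along -z (the intrinsics and any distortion apply to the point x, -y, -z); pixel columns grow to the right and rows downward; lengths in mm; the calibration is good to about 2 mm. A picture is of the moment at which its call begins: read the wrist's pose just before it.
- job_done(): hands the job in; it is judged then, once.
Trained networks look in a picture, given as the dict that the camera call returned (one of the last four; its "shot" number tells which), for a name from the list of things; names that differ only in an ending like _2 or _b are one class to them, and where a whole thing is asked for, a point or a joint stands for the part that bears it (a point fixed in the world has none). Each returns a list of dicts, best first, with "conf" (0 to 1); they miss things now and then, are a little off and sometimes report something else, mostly with a low value. They report only what shows in the picture. A call takes as long as a camera call.
- recognise(picture, thing): "at" ([column, row] in pixels, amid what is visible of it).
- place_of(picture, thing): "at" ([column, row] in pixels: a listed point, or the origin of a listed thing).
The state is a dict: "clock": time; "joints": joint angles; "joint_vel": joint speeds; "joint_efforts": joint torques, N m; "position": TCP position; "ee_rot": TCP orientation; "contact_force": force on the tool from outside, world axes, zero at the start; "wrist_torque": the same for the moment, N m; "gripper_width": finger opening in mm; "grasp_force": force on a finger pad.
Only numpy, scipy, OpenCV 4.12 (cv2) and the standard library are available. Lean on these libraries where they do the work, as an engineer would, in place of code of your own. Each camera call takes 0.05 s, during which the arm holds its last target. There are 200 camera calls.

## Working session

There is one attempt and no reset: what is moved stays moved. The work goes in short steps, Python scripts to look and compute and a tool call to move; the robot and the scene stay as the last step left them, time stands still between calls to the robot, and variables do not carry over. Pictures are saved under pics/ and viewed, at most 10 in all, crops included, and the job is handed in when it is done.

Besides the shell and the picture viewer there is one more tool, called after "Call:" as name(argument=value, ...), one argument or row to a line, values as JSON. carry_out: Moves the arm, as the interface text tells. Its arguments: {"type":"object","properties":{"slide":{"type":"array"},"roll":{"type":"array"},"claw":{"type":"array"}},"required":["slide","roll","claw"]}

```bash
mkdir -p pics
cat > h.py <<'E'
import numpy as np, cv2
from bench import *
from scipy.spatial.transform import Rotation as R
def pose():
    s=read_state(); T=np.eye(4); T[:3,:3]=R.from_quat(s["ee_rot"]).as_matrix(); T[:3,3]=s["position"]; return T,s
def wfc(p,T=None): return p["world_from_camera"] if "world_from_camera" in p else T@p["T_tool_cam"]
def ray(p,uv,T=None):
    K=np.array(p["mtx"],float)
    q=cv2.undistortPoints(np.array([[uv]],float),K,np.array([p["k1"],0,0,0.]))[0,0]
    M=wfc(p,T); return M[:3,3], M[:3,:3]@np.array([q[0],-q[1],-1])
def atz(p,uv,z,T=None):
    o,d=ray(p,uv,T); return o+d*(z-o[2])/d[2]
def depthpt(p,uv,T=None):
    o,d=ray(p,uv,T); return o+d*p["z_map"][int(round(uv[1])),int(round(uv[0]))]
def save(p,n): cv2.imwrite("pics/"+n,cv2.cvtColor(p["img"],cv2.COLOR_RGB2BGR))
E
python3 - <<'E'
from h import *
np.set_printoptions(precision=1,suppress=True)
T,s=pose(); print(T,grip_point_offset,s["gripper_width"],s["clock"])
Z=dict(dial_centre=62,pointer=77,stirrer=0,beaker_b=0,petri_dish=78)
for c in ("scene","side","wrist"):
    p=get_image(c); save(p,c+"0.png")
    for t in ["dial_centre","pointer","stirrer","beaker_b","petri_dish","dropper_bottle","rubber_bulb","powder_jar","tape_roll","slide_box"]:
        for r in place_of(p,t)[:2]: print(c,t,round(r["conf"],2),np.array(r["at"]),atz(p,r["at"],Z.get(t,0),T))
E
```

```text
[[  -0.9   -0.4   -0.   269.4]
 [  -0.4    0.9    0.  -563.7]
 [   0.     0.    -1.   403.6]
 [   0.     0.     0.     1. ]] 154.70000000000002 85.37843054983793 0.0
scene dial_centre 0.63 [350.1 257.8] [ 453.7 -303.7   62. ]
scene pointer 0.49 [361.1 246.9] [ 493.8 -317.8   77. ]
scene stirrer 0.56 [348.8 274.6] [ 448.8 -307.7    0. ]
scene beaker_b 0.79 [273.6 218.3] [549.2   1.6   0. ]
scene petri_dish 0.74 [368.4 225.1] [ 586.9 -300.    78. ]
scene dropper_bottle 0.42 [167.5 181.8] [527.6 420.4   0. ]
scene powder_jar 0.58 [205.  188.5] [563. 283.   0.]
scene tape_roll 0.7 [396.7 313.1] [ 385.2 -479.4    0. ]
scene slide_box 0.67 [456.2 290.4] [ 542.4 -600.3    0. ]
side dial_centre 0.82 [318.7 196.5] [ 461.1 -314.4   62. ]
side pointer 0.7 [312.6 192.6] [ 481.1 -303.7   77. ]
side pointer 0.17 [318.5 198.4] [ 443.4 -265.2   77. ]
side stirrer 0.86 [315.1 215.8] [ 457.9 -281.2    0. ]
side beaker_b 0.77 [254.6 249.4] [531.9  21.6   0. ]
side beaker_b 0.28 [311.8 195. ] [ 541.5 -452.8    0. ]
side petri_dish 0.69 [283.3 186.7] [ 596.8 -301.8   78. ]
side dropper_bottle 0.75 [157.1 331.9] [544.7 423.7   0. ]
side rubber_bulb 0.63 [228.8 321.8] [424.4 323.    0. ]
side powder_jar 0.66 [197.9 298. ] [538.8 287.6   0. ]
side tape_roll 0.54 [350.9 201.2] [ 383.5 -469.1    0. ]
side slide_box 0.53 [321.5 180.2] [ 568.1 -630.2    0. ]
wrist tape_roll 0.77 [298.9 274.4] [ 368.4 -481.9    0. ]
```

Run:
```python
from h import *
np.set_printoptions(precision=3,suppress=True)
T,s=pose(); p=get_image("wrist"); print(p["T_tool_cam"],p["mtx"],p["k1"],T)
a=cv2.imread("pics/scene0.png")[150:380,220:520]; b=cv2.imread("pics/side0.png")[120:300,200:420]
w=cv2.imread("pics/wrist0.png")
a=cv2.resize(a,(400,300)); b=cv2.resize(b,(400,300)); w=cv2.resize(w,(400,300))
cv2.imwrite("pics/m0.png",np.vstack([np.hstack([a,b]),np.hstack([w,w*0])]))
```

```text
[[-0.     0.964  0.266 67.243]
 [ 1.     0.     0.    -0.519]
 [-0.     0.266 -0.964 30.92 ]
 [ 0.     0.     0.     1.   ]] [[290.66    0.    277.016]
 [  0.    290.66  213.727]
 [  0.      0.      1.   ]] 0.012018170048399284 [[  -0.902   -0.431    0.     269.502]
 [  -0.431    0.902   -0.    -563.885]
 [  -0.      -0.      -1.     404.722]
 [   0.       0.       0.       1.   ]]
```

View pics/m0.png

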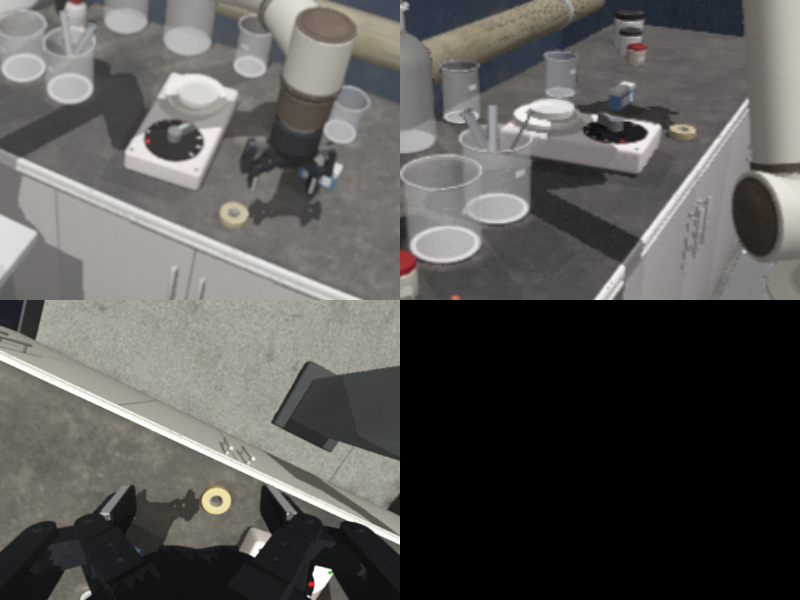

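Call:
carry_out(
  slide=[
    [-0.31,0.15,0],
    [-0.31,0.15,0],
    [-0.31,0.15,0],
    [-0.31,0.15,0],
    [-0.31,0.15,0],
    [-0.31,0.15,0],
    [-0.31,0.15,0],
    [-0.31,0.15,0],
  ],
  roll=[0,0,0,0,0,0,0,0],
  claw=[0,0,0,0,0,0,0,0],
)

```text
clock: 2.7
position: [484.3, -295.1, 404.7]
ee_rot: [-0.221, 0.975, 0.0, -0.0]
contact_force: [0.3, 0.2, 0.2]
gripper_width: -0.5
grasp_force: 0.0
```

Run:
```python
from h import *
np.set_printoptions(precision=1,suppress=True)
T,s=pose(); p=get_image("wrist"); save(p,"w1.png"); print(T,s["joints"],s["gripper_width"])
for t,z in dict(dial_centre=62,pointer=77,petri_dish=78,stirrer=0).items():
    for r in place_of(p,t)[:2]: print(t,round(r["conf"],2),np.array(r["at"]),atz(p,r["at"],z,T))
```

```text
[[  -0.9   -0.4   -0.   484.3]
 [  -0.4    0.9   -0.  -295.1]
 [   0.     0.    -1.   404.7]
 [   0.     0.     0.     1. ]] [-0.3  0.3 -0.1  0.  -1.1 -0.9] -0.515228954193549
dial_centre 0.84 [279.8 174.7] [ 460.9 -303.5   62. ]
pointer 0.7 [253.7 196.7] [ 491.5 -319.1   77. ]
petri_dish 0.95 [235.5 286.8] [ 595.2 -294.8   78. ]
stirrer 0.73 [284.1 167.1] [ 457.2 -298.6    0. ]
```

View pics/w1.png

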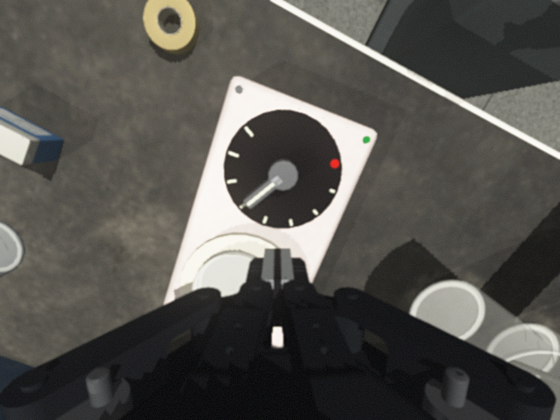

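```bash
cat > dial.py <<'E'
from h import *
from scipy.optimize import least_squares
def dial(p,T,c0=(460.9,-303.5)):
    hsv=cv2.cvtColor(p["img"],cv2.COLOR_RGB2HSV); g=p["img"].astype(int)
    red=((g[...,0]>150)&(g[...,1]<90)).astype(np.uint8); wh=(g.min(2)>130).astype(np.uint8)
    out=[]
    for m,n in ((red,'r'),(wh,'w')):
        k,l,st,ce=cv2.connectedComponentsWithStats(m)
        for i in range(1,k):
            q=atz(p,ce[i],62,T)[:2]; d=np.hypot(*(q-c0))
            if st[i,4]<200 and 42<d<66 : out.append((n,st[i,4],q))
    return out
def fit(out,c0=(460.9,-303.5),a0=0.):
    r=[q for n,a,q in out if n=='r'][0]; P=[(0,r)]
    th=np.arctan2(*(r-c0)[::-1])
    for n,a,q in out:
        if n=='w':
            k=(th-np.arctan2(*(q-c0)[::-1]))%(2*np.pi)/np.radians(30)
            if abs(k-round(k))<.3 and 1<=round(k)<=8: P.append((round(k),q))
    f=lambda v:np.concatenate([np.array(v[:2])+v[3]*np.array([np.cos(v[2]+np.radians(120-30*k)),np.sin(v[2]+np.radians(120-30*k))])-q for k,q in P])
    s=least_squares(f,[*c0,th-np.radians(120),56],loss='soft_l1'); return s.x,[k for k,_ in P],s.fun.reshape(-1,2)
E
python3 - <<'E'
from dial import *
np.set_printoptions(precision=2,suppress=True)
T,s=pose(); p=get_image("wrist"); o=dial(p,T); print(o)
v,k,res=fit(o); print(v,np.degrees(v[2]),k,res)
# pointer top/line
z=p["z_map"]; H=[]
for y in range(130,240,1):
    for x in range(220,345,1):
        q=depthpt(p,(x,y),T)
        if q[2]>80 and np.hypot(*(q[:2]-v[:2]))<60: H.append(q)
H=np.array(H); far=H[np.hypot(*(H[:,:2]-v[:2]).T)>25]; m=far.mean(0); print(len(H),H.mean(0),far.mean(0),np.degrees(np.arctan2(m[1]-v[1],m[0]-v[0])-v[2]),np.hypot(*(H[:,:2]-v[:2]).T).max())
print(np.median([depthpt(p,(x,y),T)[2] for x,y in ((250,160),(300,210),(315,180))]))
h=np.array([q for q in H if np.hypot(*(q[:2]-v[:2]))<20]);print(h.mean(0),s["joints"])
E
```

```text
[('r', np.int32(64), array([ 425.03, -256.4 ])), ('w', np.int32(49), array([ 434.27, -352.15])), ('w', np.int32(40), array([ 462.39, -357.37])), ('w', np.int32(37), array([ 489.36, -347.94])), ('w', np.int32(20), array([ 451.92, -244.85])), ('w', np.int32(26), array([ 513.55, -297.18])), ('w', np.int32(21), array([ 503.81, -269.68]))]
[ 457.45 -301.72    0.09   56.12] 5.0483976985599375 [0, 8, 7, 6, 1, 4, 3] [[ 0.2   0.63]
 [-0.49 -0.46]
 [ 0.   -0.25]
 [ 0.32  0.28]
 [ 0.59 -0.96]
 [-0.19  0.4 ]
 [-0.41  0.19]]
1176 [ 464.35 -308.09  102.11] [ 477.91 -319.33  137.82] -45.76996403701446 48.360226349936376
61.65697477281128
[ 457.75 -303.13   88.55] [-0.26  0.29 -0.14  0.   -1.15 -0.86]
```

```bash
cat > plan.py <<'E'
from h import *
C=np.array([457.5,-301.7]); A0=5.05
def plan(rows,r=38,off=17):
    """rows: (phi world deg, side -1 cw/+1 ccw, tip z)"""
    T,s=pose(); h0=np.degrees(np.arctan2(T[1,0],T[0,0])); S=[];Q=[]
    for phi,side,z in rows:
        a=np.radians(phi); u=np.array([np.cos(a),np.sin(a)]); t=np.array([-u[1],u[0]])
        d=np.append(C+r*u+side*off*t,z+173)-T[:3,3]
        S.append([round(float(x),4) for x in T[:3,:3].T@d/1000]); Q.append(round(float((h0-phi-90+180)%360-180),1))
    print(S,Q,"j6",s["joints"][5],"F",s["contact_force"])
E
python3 -c "
from plan import *
plan([(-45,-1,130)])"
```

```text
[[0.0299, -0.0356, 0.1017]] [160.5] j6 -0.86376775331112 F [-0.27804668  0.53125722  0.13880477]
```

Call:
carry_out(
  slide=[
    [0.03,-0.036,0.1],
    [0.03,-0.036,0.1],
    [0.03,-0.036,0.1],
    [0.03,-0.036,0.1],
    [0.03,-0.036,0.1],
    [0.03,-0.036,0.1],
    [0.03,-0.036,0.1],
    [0.03,-0.036,0.1],
  ],
  roll=[10,20,30,40,50,60,70,80],
  claw=[0,0,0,0,0,0,0,0],
)

```text
clock: 4.0
position: [472.7, -340.8, 304.7]
ee_rot: [0.46, 0.888, -0.0, 0.0]
contact_force: [0.4, -0.7, 0.4]
gripper_width: 0.2
grasp_force: 0.0
```

Call:
carry_out(
  slide=[
    [0,0,0],
    [0,0,0],
    [0,0,0],
    [0,0,0],
    [0,0,0],
    [0,0,0],
    [0,0,0],
    [0,0,0],
  ],
  roll=[10,20,30,40,50,60,70,80],
  claw=[0,0,0,0,0,0,0,0],
)

```text
clock: 5.0
position: [424.6, -403.5, 285.9]
ee_rot: [0.878, 0.473, 0.07, -0.028]
contact_force: [-0.7, -0.2, 1.1]
gripper_width: -0.2
grasp_force: 0.0
```

Run:
```python
from plan import *
p=get_image("wrist"); save(p,"w2.png"); q=get_image("side"); save(q,"s2.png")
cv2.imwrite("pics/m2.png",np.hstack([cv2.resize(cv2.imread("pics/w2.png"),(400,300)),cv2.resize(cv2.imread("pics/s2.png")[100:280,200:440],(400,300))]))
plan([(-45,-1,72)]+[(x,-1,72) for x in (-35,-28,-20,-12)])
```

```text
[[0.0724, 0.0055, 0.0516], [0.0785, 0.0092, 0.0526], [0.0832, 0.0111, 0.0533], [0.0887, 0.0126, 0.0542], [0.0944, 0.0132, 0.055]] [11.7, 1.7, -5.3, -13.3, -21.3] j6 -3.0962597008591968 F [ 0.9515498  -0.22759966 -0.04027264]
```

View pics/m2.png

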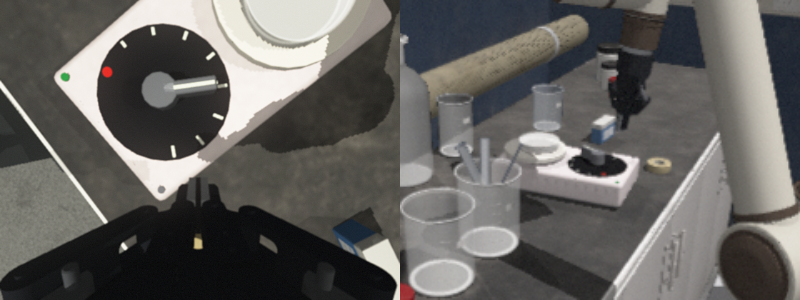

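Call:
carry_out(
  slide=[
    [0,0,0],
    [0,0,0],
    [0,0,0],
    [0,0,0],
    [0,0,0],
    [0,0,0],
    [0,0,0],
    [0,0,0],
  ],
  roll=[-10,-20,-30,-40,-50,-60,-70,-80],
  claw=[0,0,0,0,0,0,0,0],
)

```text
clock: 6.1
position: [426.0, -401.8, 286.5]
ee_rot: [0.363, 0.929, 0.07, 0.023]
contact_force: [-0.3, 0.1, 0.6]
gripper_width: 0.1
grasp_force: 0.0
```

```bash
cat > plan.py <<'E'
from h import *
C=np.array([457.5,-301.7]); A0=5.05
def plan(rows,r=38,off=17):
    """rows: (phi world deg, side -1 cw/+1 ccw, tip z); tool x along phi-90; tool z kept as it is"""
    T,s=pose(); tip=T[:3,3]+173*T[:3,2]; S=[];Q=[]
    for phi,side,z in rows:
        a=np.radians(phi); u=np.array([np.cos(a),np.sin(a),0]); t=np.array([-u[1],u[0],0])
        g=T[:3,:3].T@(-t); q=np.degrees(np.arctan2(g[1],g[0]))
        d=np.append(C,z)+r*u+side*off*t-tip
        S.append([round(float(x),3) for x in T[:3,:3].T@d/1000]); Q.append(round(float(q)))
    print("slide",S,"roll",Q,"\nj",np.round(s["joints"],2),"F",np.round(s["contact_force"],1),"tip",tip.round(1),"z",T[:3,2].round(3),s["clock"])
E
python3 -c "
from plan import *
plan([(-45,-1,110),(-45,-1,74)])"
```

```text
slide [[0.006, 0.05, 0.013], [0.005, 0.044, 0.048]] roll [-88, -88] 
j [-0.52  0.43 -0.18 -0.18 -0.95 -1.69] F [-0.3  0.1  0.6] tip [ 442.1 -382.   115.4] z [ 0.093  0.114 -0.989] 6.1
```

Call:
carry_out(
  slide=[
    [0,0,0],
    [0.001,0.01,0.002],
    [0.003,0.03,0.008],
    [0.006,0.05,0.013],
    [0.006,0.05,0.013],
    [0.006,0.05,0.013],
    [0.006,0.05,0.013],
    [0.006,0.05,0.013],
  ],
  roll=[-10,-20,-30,-40,-50,-60,-70,-80],
  claw=[0,0,0,0,0,0,0,0],
)

```text
clock: 7.1
position: [456.7, -360.0, 281.1]
ee_rot: [-0.319, 0.945, 0.039, 0.063]
contact_force: [-0.8, 0.6, 0.4]
gripper_width: -0.1
grasp_force: 0.0
```

```bash
python3 -c "
from plan import *
plan([(-45,-1,110),(-45,-1,90),(-45,-1,74),(-45,-1,74),(-38,-1,74),(-32,-1,74),(-26,-1,74)])"
```

```text
slide [[0.001, -0.0, -0.0], [0.003, -0.001, 0.02], [0.006, -0.001, 0.036], [0.006, -0.001, 0.036], [0.001, -0.002, 0.036], [-0.003, -0.003, 0.037], [-0.008, -0.003, 0.037]] roll [-8, -8, -8, -8, -15, -21, -27] 
j [-0.43  0.43 -0.2  -0.18 -0.91 -0.38] F [-0.8  0.6  0.4] tip [ 472.8 -340.2  110. ] z [ 0.093  0.114 -0.989] 7.1
```

Call:
carry_out(
  slide=[
    [0.003,-0.001,0.02],
    [0.006,-0.001,0.036],
    [0.006,-0.001,0.036],
    [0.001,-0.002,0.036],
    [0.001,-0.002,0.036],
  ],
  roll=[-8,-8,-8,-15,-15],
  claw=[0,0,0,0,0],
)

```text
clock: 7.72
position: [460.4, -358.4, 245.5]
ee_rot: [-0.436, 0.897, 0.031, 0.068]
contact_force: [-0.3, 1.3, 0.2]
gripper_width: 0.1
grasp_force: 0.0
```

Run:
```python
from plan import *
p=get_image("wrist"); save(p,"w3.png"); q=get_image("side"); save(q,"s3.png"); c=get_image("scene"); save(c,"c3.png")
r=lambda n:cv2.resize(cv2.imread("pics/"+n),(400,300))
cv2.imwrite("pics/m3.png",np.vstack([np.hstack([r("w3.png"),cv2.resize(cv2.imread("pics/s3.png")[150:240,260:380],(400,300))]),np.hstack([cv2.resize(cv2.imread("pics/c3.png")[210:300,300:420],(400,300)),r("w3.png")*0])]))
plan([(x,-1,74) for x in (-32,-26,-20,-14,-8,-2,4,10)])
```

```text
slide [[-0.004, -0.002, 0.001], [-0.009, -0.003, 0.001], [-0.013, -0.004, 0.002], [-0.017, -0.004, 0.003], [-0.021, -0.004, 0.003], [-0.026, -0.003, 0.004], [-0.03, -0.002, 0.005], [-0.034, -0.001, 0.005]] roll [-6, -12, -18, -24, -30, -36, -43, -49] 
j [-0.42  0.47 -0.22 -0.19 -0.84 -0.12] F [-0.6 -0.4  0.3] tip [ 476.2 -338.5   74.1] z [ 0.094  0.115 -0.989] 7.875
```

View pics/m3.png

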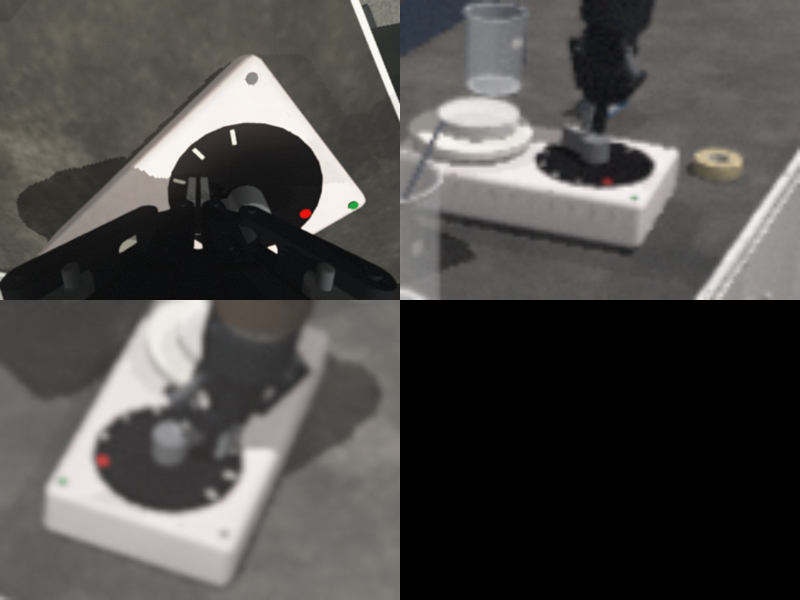

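Call:
carry_out(
  slide=[
    [-0.004,-0.002,0.001],
    [-0.009,-0.003,0.001],
    [-0.013,-0.004,0.002],
    [-0.017,-0.004,0.003],
    [-0.021,-0.004,0.003],
    [-0.026,-0.003,0.004],
    [-0.03,-0.002,0.005],
    [-0.034,-0.001,0.005],
  ],
  roll=[-6,-12,-18,-24,-30,-36,-43,-49],
  claw=[0,0,0,0,0,0,0,0],
)

```text
clock: 8.88
position: [481.8, -332.0, 245.1]
ee_rot: [0.77, -0.634, -0.0, -0.074]
contact_force: [-0.1, -1.1, -0.4]
gripper_width: -0.3
grasp_force: 0.7
```

```bash
cat > look.py <<'E'
from plan import *
def ptr():
    for c in ("wrist","side","scene"):
        T,s=pose(); p=get_image(c)
        for r in place_of(p,"pointer")[:2]:
            q=atz(p,r["at"],77,T)[:2]-C; print(c,round(r["conf"],2),"r",np.hypot(*q).round(1),"phi",np.degrees(np.arctan2(q[1],q[0])).round(1))
E
python3 -c "
from look import *
ptr()
plan([(x,-1,74) for x in range(16,63,6)])"
```

```text
side 0.71 r 53.7 phi 72.4
scene 0.58 r 36.8 phi 5.4
slide [[-0.004, -0.001, 0.001], [-0.009, -0.003, 0.001], [-0.013, -0.003, 0.002], [-0.017, -0.004, 0.002], [-0.022, -0.003, 0.003], [-0.026, -0.003, 0.003], [-0.03, -0.002, 0.003], [-0.034, -0.0, 0.003]] roll [-5, -11, -17, -23, -29, -35, -41, -47] 
j [-0.36  0.48 -0.22 -0.19 -0.83  0.68] F [ 0.4 -1.   0.5] tip [ 498.1 -312.2   74. ] z [ 0.094  0.115 -0.989] 9.175
```

Call:
carry_out(
  slide=[
    [-0.004,-0.001,0.001],
    [-0.009,-0.003,0.001],
    [-0.013,-0.003,0.002],
    [-0.017,-0.004,0.002],
    [-0.022,-0.003,0.003],
    [-0.026,-0.003,0.003],
    [-0.03,-0.002,0.003],
    [-0.034,0,0.003],
  ],
  roll=[-5,-11,-17,-23,-29,-35,-41,-47],
  claw=[0,0,0,0,0,0,0,0],
)

```text
clock: 10.18
position: [475.6, -298.3, 245.3]
ee_rot: [0.959, -0.275, 0.029, -0.069]
contact_force: [0.8, 0.6, 0.4]
gripper_width: -0.0
grasp_force: 0.0
```

```bash
python3 -c "
from look import *
ptr()
plan([(x,-1,74) for x in range(63,99,5)])"
```

```text
side 0.55 r 70.0 phi 92.1
side 0.29 r 786.8 phi 88.9
slide [[-0.003, -0.001, 0.0], [-0.007, -0.002, 0.0], [-0.01, -0.003, 0.0], [-0.014, -0.004, 0.0], [-0.018, -0.004, 0.0], [-0.021, -0.003, 0.0], [-0.025, -0.003, 0.0], [-0.028, -0.002, -0.0]] roll [-5, -10, -15, -20, -25, -30, -35, -40] 
j [-0.31  0.44 -0.28 -0.19 -0.8   1.45] F [-0.   0.4  0.6] tip [ 491.9 -278.5   74.2] z [ 0.094  0.115 -0.989] 10.475
```

Call:
carry_out(
  slide=[
    [-0.003,-0.001,0],
    [-0.007,-0.002,0],
    [-0.01,-0.003,0],
    [-0.014,-0.004,0],
    [-0.018,-0.004,0],
    [-0.021,-0.003,0],
    [-0.025,-0.003,0],
    [-0.028,-0.002,0],
  ],
  roll=[-5,-10,-15,-20,-25,-30,-35,-40],
  claw=[0,0,0,0,0,0,0,0],
)

```text
clock: 11.48
position: [453.3, -281.8, 245.2]
ee_rot: [0.995, 0.07, 0.052, -0.054]
contact_force: [1.1, 2.1, 0.9]
gripper_width: 0.2
grasp_force: 0.9
```

Run:
```python
from look import *
ptr()
q=get_image("side"); save(q,"s4.png"); c=get_image("scene"); save(c,"c4.png")
cv2.imwrite("pics/m4.png",np.hstack([cv2.resize(cv2.imread("pics/s4.png")[150:240,260:380],(400,300)),cv2.resize(cv2.imread("pics/c4.png")[210:300,300:420],(400,300))]))
plan([(x,-1,74) for x in (101,104,107,110,113,116,116)])
```

```text
side 0.63 r 40.8 phi 112.1
scene 0.75 r 34.8 phi 92.3
scene 0.47 r 251.5 phi 86.4
slide [[-0.003, -0.001, -0.0], [-0.005, -0.002, -0.0], [-0.007, -0.002, -0.0], [-0.009, -0.003, -0.001], [-0.011, -0.003, -0.001], [-0.013, -0.004, -0.001], [-0.013, -0.004, -0.001]] roll [-3, -6, -9, -12, -15, -18, -18] 
j [-0.29  0.4  -0.35 -0.2  -0.77  2.14] F [1.  0.9 1.5] tip [ 469.6 -261.9   74.1] z [ 0.094  0.115 -0.989] 11.875
```

View pics/m4.png

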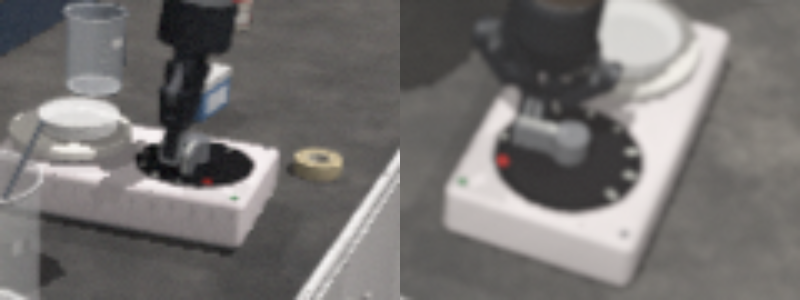

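Call:
carry_out(
  slide=[
    [-0.003,-0.001,0],
    [-0.005,-0.002,0],
    [-0.007,-0.002,0],
    [-0.009,-0.003,-0.001],
    [-0.011,-0.003,-0.001],
    [-0.013,-0.004,-0.001],
    [-0.013,-0.004,-0.001],
  ],
  roll=[-3,-6,-9,-12,-15,-18,-18],
  claw=[0,0,0,0,0,0,0],
)

```text
clock: 12.75
position: [439.1, -279.7, 244.8]
ee_rot: [0.972, 0.223, 0.058, -0.046]
contact_force: [0.1, 0.4, -0.6]
gripper_width: -0.3
grasp_force: 0.0
```

Run:
```python
from look import *
ptr()
q=get_image("side"); save(q,"s5.png"); c=get_image("scene"); save(c,"c5.png")
cv2.imwrite("pics/m5.png",np.hstack([cv2.resize(cv2.imread("pics/s5.png")[150:240,260:380],(400,300)),cv2.resize(cv2.imread("pics/c5.png")[210:300,300:420],(400,300))]))
plan([(106,-1,74),(100,-1,110),(100,-1,120)])
```

```text
side 0.4 r 59.3 phi 115.2
scene 0.72 r 40.9 phi 112.6
slide [[0.007, 0.004, 0.001], [0.015, 0.004, -0.035], [0.016, 0.004, -0.045]] roll [10, 16, 16] 
j [-0.3   0.39 -0.38 -0.2  -0.76  2.46] F [-0.2 -0.4  0.6] tip [ 455.7 -259.7   73.9] z [ 0.094  0.115 -0.989] 13.15
```

View pics/m5.png

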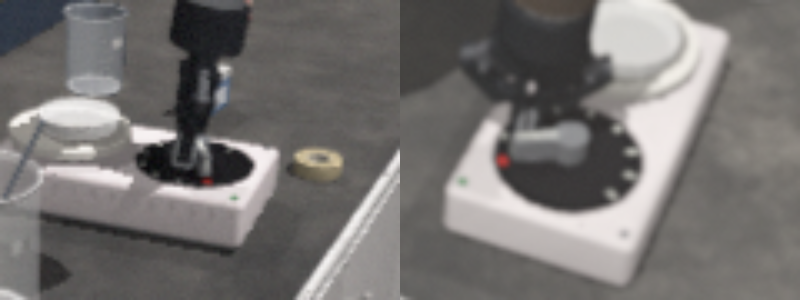

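Call:
carry_out(
  slide=[
    [0.007,0.004,0.001],
    [0.015,0.004,-0.035],
    [0.016,0.004,-0.045],
    [0.016,0.004,-0.045],
  ],
  roll=[10,16,16,16],
  claw=[0,0,0,0],
)

```text
clock: 13.65
position: [451.2, -281.5, 291.8]
ee_rot: [0.993, 0.087, 0.052, -0.054]
contact_force: [0.2, -0.0, -0.5]
gripper_width: 0.1
grasp_force: 0.0
```

Run:
```python
from look import *
ptr()
p=get_image("wrist"); save(p,"w6.png"); q=get_image("side"); save(q,"s6.png"); c=get_image("scene"); save(c,"c6.png")
f=lambda n,a:cv2.resize(cv2.imread("pics/"+n)[a],(400,300))
b=f("w6.png",np.s_[:,:])
cv2.imwrite("pics/m6.png",np.vstack([np.hstack([f("s6.png",np.s_[150:240,260:380]),f("c6.png",np.s_[210:300,300:420])]),np.hstack([b,b*0])]))
plan([(145,1,120),(145,1,74)])
```

```text
side 0.73 r 788.4 phi 88.8
side 0.49 r 63.8 phi 129.8
scene 0.55 r 30.4 phi 112.4
slide [[-0.055, 0.023, -0.009], [-0.06, 0.027, 0.037]] roll [-45, -45] 
j [-0.29  0.34 -0.31 -0.18 -0.87  2.15] F [0.1 0.3 0.1] tip [ 467.3 -261.5  119.9] z [ 0.093  0.116 -0.989] 14.1
```

View pics/m6.png

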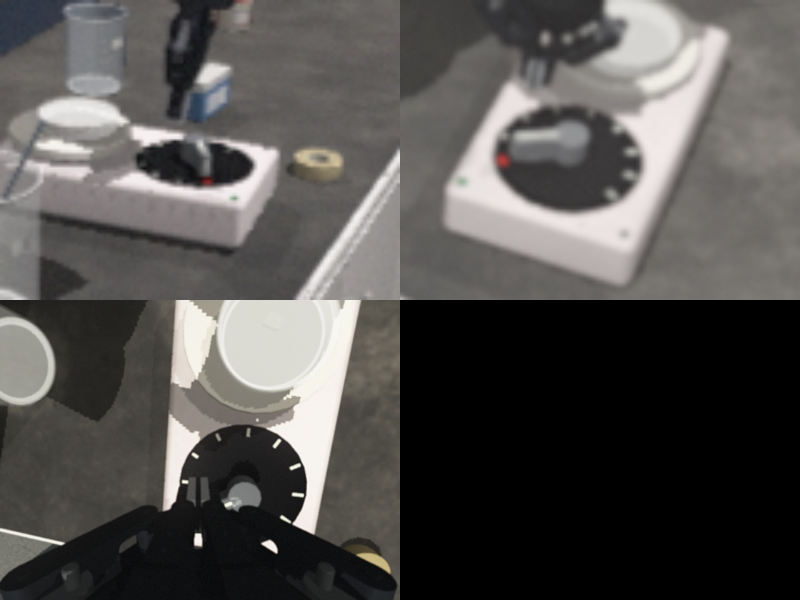

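Run:
```python
from look import *
plan([(142,1,120),(142,1,74)])
```

```text
slide [[-0.054, 0.021, -0.008], [-0.059, 0.025, 0.037]] roll [-42, -42] 
j [-0.29  0.34 -0.31 -0.18 -0.87  2.15] F [0.1 0.3 0.1] tip [ 467.3 -261.5  119.9] z [ 0.093  0.116 -0.989] 14.1
```

Call:
carry_out(
  slide=[
    [-0.015,0.006,-0.002],
    [-0.03,0.012,-0.005],
    [-0.054,0.021,-0.008],
    [-0.054,0.021,-0.008],
    [-0.054,0.021,-0.008],
  ],
  roll=[-10,-20,-30,-38,-38],
  claw=[0,0,0,0,0],
)

```text
clock: 14.72
position: [401.2, -312.2, 291.2]
ee_rot: [0.912, 0.404, 0.066, -0.034]
contact_force: [0.6, 0.2, -0.1]
gripper_width: 0.4
grasp_force: 0.0
```

Run:
```python
from look import *
T,s=pose();p=get_image("wrist"); save(p,"w7.png"); q=get_image("side"); save(q,"s7.png"); c=get_image("scene"); save(c,"c7.png")
f=lambda n,a:cv2.resize(cv2.imread("pics/"+n)[a],(400,300))
b=f("w7.png",np.s_[:,:])
cv2.imwrite("pics/m7.png",np.vstack([np.hstack([f("s7.png",np.s_[150:240,260:380]),f("c7.png",np.s_[210:300,300:420])]),np.hstack([b,b*0])]))
plan([(142,1,120),(142,1,74)])
```

```text
slide [[-0.0, -0.001, 0.0], [-0.007, -0.0, 0.046]] roll [-4, -4] 
j [-0.38  0.31 -0.36 -0.19 -0.87  2.91] F [-0.2  0.5 -0.1] tip [ 417.8 -291.9  120.1] z [ 0.094  0.116 -0.989] 14.875
```

View pics/m7.png

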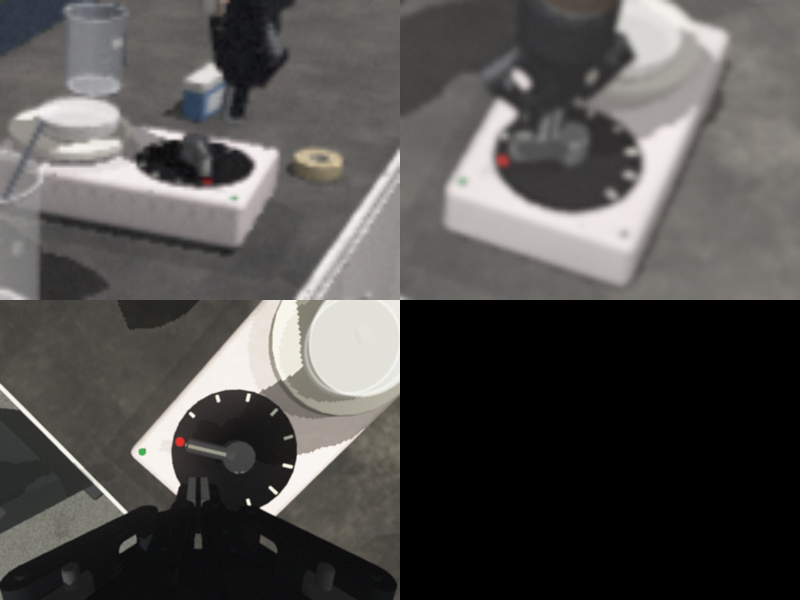

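Call:
carry_out(
  slide=[
    [-0.004,0,0.02],
    [-0.007,0,0.046],
    [-0.007,0,0.046],
  ],
  roll=[0,0,0],
  claw=[0,0,0],
)

```text
clock: 15.25
position: [400.7, -311.4, 243.1]
ee_rot: [0.912, 0.404, 0.065, -0.036]
contact_force: [-0.2, -0.4, 0.4]
gripper_width: 0.1
grasp_force: 0.0
```

Run:
```python
from look import *
plan([(x,1,74) for x in (136,130,124,118,112,106,100,95)])
```

```text
slide [[0.004, -0.001, -0.001], [0.008, -0.002, -0.001], [0.013, -0.003, -0.0], [0.017, -0.004, 0.001], [0.021, -0.004, 0.001], [0.026, -0.003, 0.002], [0.03, -0.003, 0.002], [0.033, -0.002, 0.003]] roll [2, 8, 14, 20, 26, 32, 38, 43] 
j [-0.38  0.37 -0.41 -0.21 -0.76  2.94] F [-0.2 -0.4  0.4] tip [ 416.2 -291.1   72. ] z [ 0.089  0.117 -0.989] 15.25
```

Call:
carry_out(
  slide=[
    [0.004,-0.001,-0.001],
    [0.008,-0.002,-0.001],
    [0.013,-0.003,0],
    [0.017,-0.004,0.001],
    [0.021,-0.004,0.001],
    [0.026,-0.003,0.002],
    [0.03,-0.003,0.002],
    [0.033,-0.002,0.003],
  ],
  roll=[2,8,14,20,26,32,38,43],
  claw=[0,0,0,0,0,0,0,0],
)

```text
clock: 16.25
position: [422.2, -285.9, 248.0]
ee_rot: [0.996, 0.041, 0.05, -0.055]
contact_force: [-1.2, -0.4, 0.4]
gripper_width: -0.1
grasp_force: 0.6
```

Run:
```python
from look import *
plan([(x,1,74) for x in (89,83,77,71,65,60,55,50)])
```

```text
slide [[0.002, -0.002, 0.003], [0.007, -0.003, 0.004], [0.011, -0.004, 0.005], [0.015, -0.004, 0.005], [0.02, -0.004, 0.005], [0.023, -0.003, 0.006], [0.027, -0.003, 0.006], [0.03, -0.001, 0.006]] roll [6, 12, 18, 24, 30, 35, 40, 45] 
j [-0.32  0.37 -0.4  -0.2  -0.76  2.12] F [-1.2 -0.4  0.4] tip [ 438.6 -266.1   76.9] z [ 0.095  0.115 -0.989] 16.25
```

Call:
carry_out(
  slide=[
    [0.002,-0.002,0.003],
    [0.007,-0.003,0.004],
    [0.011,-0.004,0.005],
    [0.015,-0.004,0.005],
    [0.02,-0.004,0.005],
    [0.023,-0.003,0.006],
    [0.027,-0.003,0.006],
    [0.03,-0.001,0.006],
  ],
  roll=[6,12,18,24,30,35,40,45],
  claw=[0,0,0,0,0,0,0,0],
)

```text
clock: 17.25
position: [452.1, -281.6, 244.9]
ee_rot: [0.936, -0.343, 0.024, -0.071]
contact_force: [-0.9, 0.4, -0.1]
gripper_width: 0.3
grasp_force: 0.3
```

Run:
```python
from look import *
ptr()
T,s=pose();p=get_image("wrist"); save(p,"w8.png"); q=get_image("side"); save(q,"s8.png"); c=get_image("scene"); save(c,"c8.png")
f=lambda n,a:cv2.resize(cv2.imread("pics/"+n)[a],(400,300))
b=f("w8.png",np.s_[:,:])
cv2.imwrite("pics/m8.png",np.vstack([np.hstack([f("s8.png",np.s_[150:240,260:380]),f("c8.png",np.s_[210:300,300:420])]),np.hstack([b,b*0])]))
plan([(x,1,74) for x in (45,41,37,33,30,30)])
```

```text
side 0.57 r 432.6 phi 87.2
side 0.47 r 58.5 phi 75.0
scene 0.66 r 39.9 phi 23.0
slide [[0.004, -0.002, -0.001], [0.007, -0.003, -0.001], [0.009, -0.004, -0.0], [0.012, -0.004, -0.0], [0.014, -0.004, -0.0], [0.014, -0.004, -0.0]] roll [5, 9, 13, 17, 20, 20] 
j [-0.29  0.4  -0.35 -0.2  -0.77  1.31] F [ 0.4 -0.5 -0.3] tip [ 468.1 -262.    73. ] z [ 0.094  0.115 -0.989] 17.7
```

View pics/m8.png

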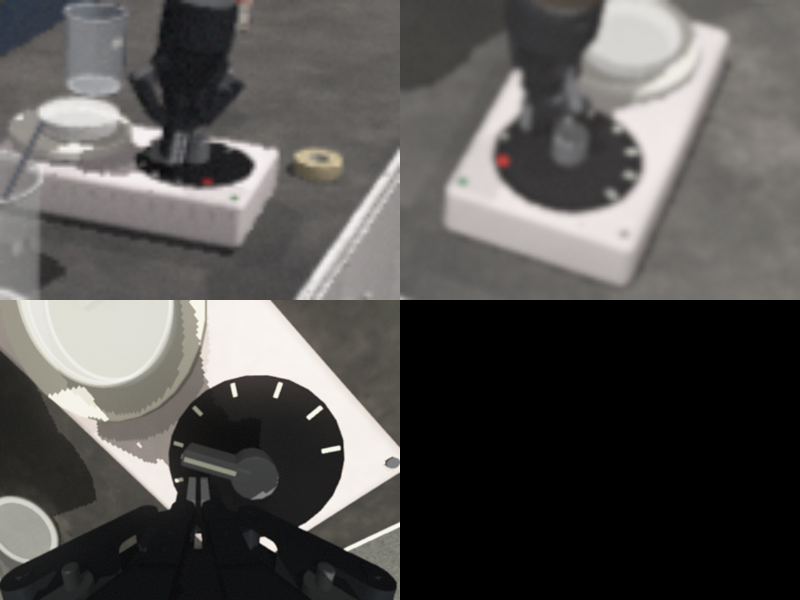

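```bash
cat >> look.py <<'E'
def line(a,b,p,T):
    d=atz(p,b,89,T)-atz(p,a,89,T); print("line phi",np.degrees(np.arctan2(d[1],d[0])).round(1), "rel clicks",(125-np.degrees(np.arctan2(d[1],d[0])))/30)
E
python3 - <<'E'
from look import *
T,s=pose();p=get_image("wrist"); line((329,244),(259,221),p,T)
for uv in((329,244),(259,221)): print(atz(p,uv,89,T)-np.append(C,0))
E
```

```text
line phi 33.6 rel clicks 3.046539889556693
[ 9.15278343  6.86018162 89.        ]
[36.88274216 25.28657553 89.        ]
```

Run:
```python
from look import *
plan([(x,1,74) for x in (45,40,35,30,26,22,18,18)])
```

```text
slide [[0.004, -0.002, -0.001], [0.007, -0.003, -0.001], [0.011, -0.004, -0.001], [0.014, -0.004, -0.0], [0.017, -0.004, -0.0], [0.02, -0.004, -0.0], [0.023, -0.004, -0.001], [0.023, -0.004, -0.001]] roll [5, 10, 15, 20, 24, 28, 32, 32] 
j [-0.29  0.4  -0.35 -0.2  -0.77  1.31] F [-0.2  0.5 -0.2] tip [ 468.1 -261.9   72.9] z [ 0.094  0.115 -0.989] 17.75
```

Call:
carry_out(
  slide=[
    [0.004,-0.002,-0.001],
    [0.007,-0.003,-0.001],
    [0.011,-0.004,-0.001],
    [0.014,-0.004,0],
    [0.017,-0.004,0],
    [0.02,-0.004,0],
    [0.023,-0.004,-0.001],
    [0.023,-0.004,-0.001],
  ],
  roll=[5,10,15,20,24,28,32,32],
  claw=[0,0,0,0,0,0,0,0],
)

```text
clock: 18.75
position: [472.1, -293.9, 245.4]
ee_rot: [0.807, -0.586, 0.004, -0.074]
contact_force: [-0.4, 0.1, 0.5]
gripper_width: 0.2
grasp_force: 0.0
```

Run:
```python
from look import *
ptr()
T,s=pose();p=get_image("wrist"); save(p,"w9.png"); 
# gap test: pointer top points from depth
H=[]
for y in range(150,290):
    for x in range(200,420):
        q=depthpt(p,(x,y),T); d=q[:2]-C
        if 84<q[2]<94 and 22<np.hypot(*d)<50: H.append(d)
H=np.array(H); 
if len(H): m=np.median(H,0); print(len(H),m,np.degrees(np.arctan2(m[1],m[0])))
plan([(15,1,74),(13,1,74),(30,1,74),(40,1,120)])
```

```text
wrist 0.97 r 37.4 phi 4.8
side 0.52 r 52.1 phi 59.5
scene 0.53 r 29.8 phi 9.3
1974 [33.76414673  3.05671661] 5.172967369549959
slide [[0.002, -0.001, 0.0], [0.004, -0.002, 0.0], [-0.007, 0.004, 0.0], [-0.017, 0.003, -0.045]] roll [3, 5, -12, -22] 
j [-0.3   0.43 -0.3  -0.19 -0.79  0.75] F [-0.7  1.2  1.2] tip [ 488.1 -273.8   74.4] z [ 0.093  0.116 -0.989] 19.1
```

View pics/w9.png

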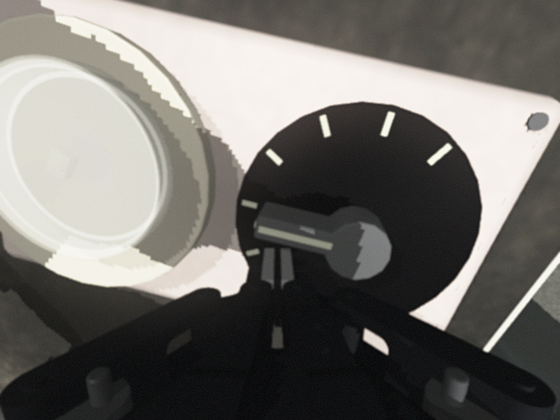

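The wrist view shows the pointer at 5° in the world, which is the fourth click (four longer ticks remain beyond it). I'm backing off and lifting.

Call:
carry_out(
  slide=[
    [-0.007,0.004,0],
    [-0.014,0.003,-0.03],
    [-0.017,0.003,-0.06],
    [-0.017,0.003,-0.1],
    [-0.017,0.003,-0.14],
    [-0.017,0.003,-0.14],
  ],
  roll=[0,0,0,0,0,0],
  claw=[0,0,0,0,0,0],
)

```text
clock: 19.85
position: [450.7, -294.9, 388.6]
ee_rot: [0.806, -0.586, 0.008, -0.075]
contact_force: [-0.2, 0.0, -0.3]
gripper_width: 0.2
grasp_force: 0.0
```

Run:
```python
from look import *
T,s=pose();p=get_image("wrist")
for t,z in dict(pointer=77,dial_centre=62,petri_dish=78).items():
    for r in place_of(p,t)[:1]: print(t,r["conf"],atz(p,r["at"],z,T).round(1))
ptr(); print(s["position"],job_done())
```

```text
pointer 0.97 [ 493.5 -299.2   77. ]
dial_centre 0.56 [ 455.6 -297.7   62. ]
petri_dish 0.91 [ 591.6 -293.4   78. ]
wrist 0.89 r 37.0 phi 6.0
side 0.53 r 34.2 phi 19.1
scene 0.48 r 36.2 phi 16.1
the job is handed in; nothing more can be done
[ 450.66388311 -294.91612153  388.60327078] None
```

The selector was pushed back to off, rested there, then pushed on to the fourth click (wrist camera within 1° of it); the hand is clear, the petri dish measured in place, the other loose things were not re-measured, and the job is handed in with no verdict returned.

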